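# Slide the cover plate out over the ledge's end

## Robot

A 6-joint arm with a two-finger parallel gripper is mounted at the origin on the work surface. World frame = base frame: x ahead of the robot, y to its left, z up, the work surface at z = 0. Lengths are in mm, angles in degrees, forces in N, time in s.
With the tool pointing down it reaches from about 325 to 775 mm from the base axis. Payload 5.5 kg.
Tool frame: the origin (TCP) lies on the centre line of the jaws, within the pads' length; the fingertips stand 11 mm ahead of it and the grasp point (between the pads) lies 8 mm behind it (tcp_to_tips is the distance from the TCP to the fingertips, in mm); z points along the fingers, y is the line along which they close (so a half turn about z gives the same grasp; the last joint's range is limited). The gripper opens to 88 mm and grips with 3 to 60 N. Pads are 20 mm wide; open, the fingers measure 115 mm over their backs; the gripper's body (75 mm by 178 mm) begins 61 mm behind the grasp point.
Start: joints at [69.059, 5.22, 70.514, -0, 104.267, -3.249], TCP at [182.354, 571.632, 233.631] pointing down, gripper open.
Joint ranges: [-164.24, 164.24], [-49.07, 125.15], [9.68, 141.18], [-86.29, 266.29], [3.28, 154.24], [-151.56, 151.56]. Speed limits (degrees/s): [147.25, 147.25, 172.46, 180, 180, 180].

## Interface

Orientations are given as a 3x3 rotation matrix whose columns are the frame's x, y, z axes.
In Python, from rig import * gives the robot as it stands. The module is installed in compiled form; this text tells all that it offers.
- The arm moves only by the shell command python3 -m creep 'ROWS' [FORCE]. ROWS is JSON, a list that holds one entry, the list of rows, each a list of 7 numbers: the closure in counts, from 0 (fully open) to 255 (shut), then the shift along the world's x, y, z in mm, then the turn, a rotation vector about the world's x, y, z in rad. In form: [[[jaw, dx, dy, dz, wx, wy, wz], ...]]. A call has 1 to 12 rows; each row shifts and turns the commanded pose from where the row before left it; what a row does not reach is not made up. A row lasts 1/8 s, in which the tool goes at most 62.5 mm and 10.7 degrees, less where a joint would pass 70% of its speed; a pose out of reach is approached as far as the arm can. A call is refused whole if a number of a shift passes 62.5 or a number of a turn 0.188, either way. A call with a gripper value outside its range is refused whole. The fingers move at their own pace and stop on an object; FORCE is the grip in N (left out, the last holds). Time passes only in rows, so rows that do not move let the fingers close. It gives the time, the measured TCP pose, the force, the opening and the grip force at its end, in the units of the state.
- sense(): the state, without advancing time (a new reading comes with each control period).
- get_image(name): name is "scene" or "top"; returns the picture (384x512x3 uint8, blue, green, red); there is no depth.
- camera_params(name): a dict with "intrinsics" (3x3 intrinsics, pixels), "dist" ([k1, k2, p1, p2, k3] as OpenCV has them; the pictures are not rectified), "rvec" (rotation vector, rad) and "tvec" (3), from world to camera coordinates, as OpenCV has them. Camera axes: x right, y down, z forward; pixel columns grow to the right and rows downward; lengths in mm; the calibration is good to about 2 mm. A picture is of the moment at which its call begins. camera_params takes no time and is no camera call.
- sign_off(): hands the job in; it is judged then, once.
The state is a dict: "clock": time; "qpos": joint angles; "qd": joint speeds; "effort": joint torques, N m; "position": TCP position; "tcp_rot": TCP orientation; "wrist_force": force on the tool from outside, world axes, zero at the start; "moment": the same for the moment, N m; "opening": opening from 0.0 (shut) to 1.0 (fully open); "gripper_force": force on a finger pad.
Only numpy, scipy, OpenCV 4.12 (cv2) and the standard library are available. Lean on these libraries where they do the work, as an engineer would, in place of code of your own. Each camera call takes 0.05 s, during which the arm holds its last target. There are 200 camera calls.

## Task

Push the thin aluminium cover plate along the grey ledge until about a third of its length sticks out past the end that has the open parts tray beside it, so that its edge shows and can be got hold of later. It must be left lying flat on the ledge with its long side flush against the rail at the back. Only push it, never lift it or let it fall, and leave all other things where they are.

Things in the scene. Friction and masses are not known exactly. Their poses are not given: they have to be found in the camera images.
- ledge: grey steel desk riser, fixed, that forms a straight ledge: 160 mm deep (its x), 400 mm long (its y), its flat top 60 mm above the desk. Origin at the centre of its footprint, at desk height; x points away from the robot to the rail side, y along the ledge. A rail 4 mm thick stands 18 mm above the top (to 78 mm above the desk) along the whole far edge, its inner face at x = +76 mm. The front edge (x = -80 mm) and both ends (y = +200 and -200 mm) are open, without a lip.
- plate: thin rectangular aluminium cover plate with four small dark corner holes (only surface marks), 80 mm wide (its x), 150 mm long (its y), 6 mm thick, 0.13 to 0.27 kg, lying loose and flat on the ledge, slightly askew and off the rail. Origin at the centre of its underside. It slides when its edge is pushed, takes no more than a few newtons, and stays where it is left.
- tray: open black parts tray 140 x 120 x 25 mm, fixed on the desk just past one end of the ledge (either end, it varies): 20 mm of gap to that end; lower than the ledge's top. Origin at the centre of its underside. This tray marks the end that the plate must stick out from.
- supply: black power supply block 140 x 120 mm, 85 mm tall (25 mm higher than the ledge's top), fixed on the desk just past the other end of the ledge, with 20 mm of gap. Origin at the centre of its underside.
- adapter: leave alone: white plug adapter 30 x 30 x 14 mm with a short steel plug, standing on the front part of the ledge near its left (+y) end; origin at the centre of its underside
- tape: leave alone: small grey tape roll, 40 mm across and 16 mm tall, lying on the front part of the ledge near its right (-y) end; origin at the centre of its underside
- phone: leave alone: black phone 72 x 150 x 9 mm lying on the desk in front of the ledge; origin at the centre of its underside
- cleaner: leave alone: white bottle 44 mm across, 120 mm tall, standing on the desk behind the ledge; origin at the centre of its underside
- driver: leave alone: screwdriver with a black handle, about 200 mm long and 30 mm thick, lying on the desk in front of the right (-y) end of the ledge; origin at the middle of its underside
- mouse: leave alone: black computer mouse, 100 x 60 x 30 mm, on the desk in front of the left (+y) end of the ledge; origin at the centre of its underside
Not all that is in view belongs to the job. Of the things shaped like the plate, the aluminium one is meant. Leave any yellow look-alike of the tray alone.

How it is judged:
By the outcome, as a careful person would: the job done as asked, in the order asked, and still so for the second after the job is handed in, with the robot touching nothing.
It also fails if it takes over 54 s, if anything falls off the work surface, if the arm or the gripper's body presses on something with over 40 N, if the wrist force passes 120 N, or if a joint passes its speed limit or range.

## Working session

There is one attempt and no reset: what is moved stays moved. The work goes in short steps, Python scripts to look and compute and a shell command to move; the robot and the scene stay as the last step left them, time stands still between calls to the robot, and variables do not carry over. Pictures are saved under pics/ and viewed, at most 10 in all, crops included, and the job is handed in when it is done.

```bash
mkdir -p pics; python3 - <<'E'
from rig import *
import cv2
for n in("scene","top"):
    cv2.imwrite(f"pics/{n}0.png",get_image(n)); 
    p=camera_params(n); print(n,p)
s=sense();print(s["clock"],s["position"],s["tcp_rot"],s["wrist_force"])
E
```

```text
scene {'intrinsics': array([[418.01008495,   0.        , 257.57212679],
       [  0.        , 418.01008495, 192.94062318],
       [  0.        ,   0.        ,   1.        ]]), 'dist': array([-0.10361242,  0.        ,  0.        ,  0.        ,  0.        ]), 'rvec': array([ 1.72477594,  1.5403662 , -0.8308291 ]), 'tvec': array([  -4.11653637, -245.16423231, 1502.87431461])}
top {'intrinsics': array([[382.30119343,   0.        , 255.82773742],
       [  0.        , 382.30119343, 194.00451974],
       [  0.        ,   0.        ,   1.        ]]), 'dist': array([-0.12133955,  0.        ,  0.        ,  0.        ,  0.        ]), 'rvec': array([ 2.12510652, -2.12134786,  0.19362581]), 'tvec': array([ -37.47151879,  547.75591642, 1052.90698372])}
0.1 [182.27011938 571.40746941 232.65714631] [[-9.52697048e-01  3.03920966e-01 -6.18202457e-04]
 [ 3.03921573e-01  9.52695773e-01 -1.56278158e-03]
 [ 1.13996780e-04 -1.67674246e-03 -9.99998588e-01]] [-0.27536461 -0.21648976 -0.01330877]
```

View pics/top0.png

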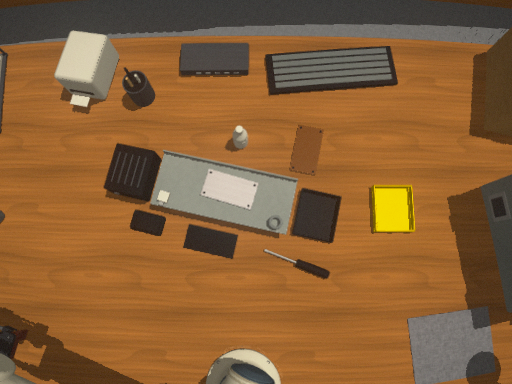

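View pics/scene0.png

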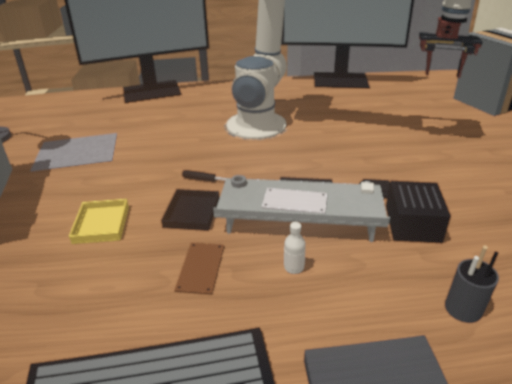

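The top view shows the ledge from (152,153) to (298,234), with the plate around (230,188). The black tray is at the right (-y) end at (317,215), and the supply is at the left. I'll zoom in for accurate corners.

```bash
python3 - <<'E'
import cv2
a=cv2.imread("pics/top0.png")[140:245,140:300]
cv2.imwrite("pics/crop0.png",cv2.resize(a,None,fx=5,fy=5,interpolation=cv2.INTER_CUBIC))
E
cat > h.py <<'E'
import numpy as np,cv2
from rig import *
def px2w(n,uv,z):
    p=camera_params(n);R,_=cv2.Rodrigues(p["rvec"])
    u=cv2.undistortPoints(np.array(uv,float).reshape(-1,1,2),p["intrinsics"],p["dist"]).reshape(-1,2)
    d=np.c_[u,np.ones(len(u))]@R; c=-R.T@p["tvec"]
    return c+d*((z-c[2])/d[:,2])[:,None]
def w2px(n,X):
    p=camera_params(n);return cv2.projectPoints(np.array(X,float).reshape(-1,3),p["rvec"],p["tvec"],p["intrinsics"],p["dist"])[0].reshape(-1,2)
E
```

```text
(no output)
```

View pics/crop0.png

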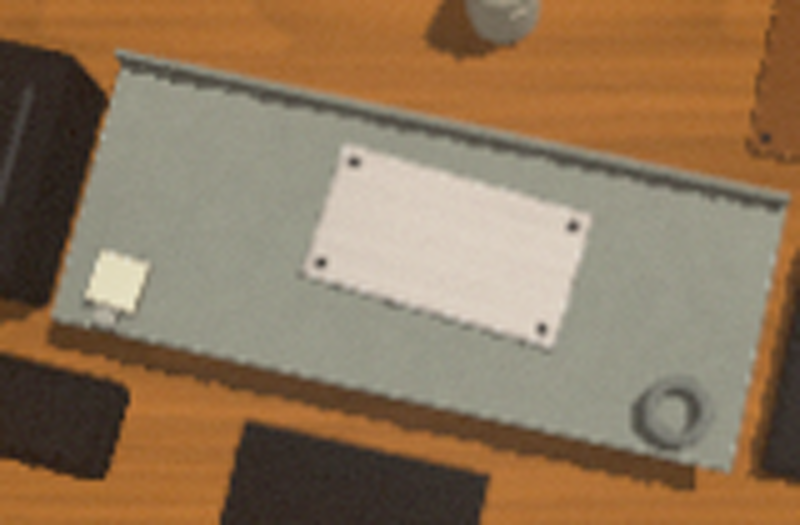

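The crop shows plate corners at (345,145), (592,213), (553,348) and (303,272). The ledge's front corners are at (50,322) and (732,470), and the rail ends at (118,52) and (788,198).

```bash
cat >> h.py <<'E'
def crop2px(c): return (np.array(c,float)+.5)/5-.5+140
E
python3 - <<'E'
from h import *
np.set_printoptions(precision=1,suppress=True)
f=px2w("top",crop2px([(50,322),(732,470)]),60); r=px2w("top",crop2px([(118,52),(788,198)]),78)
print(f,r,np.linalg.norm(f[0]-f[1]),np.linalg.norm(r[0]-r[1]))
v=(f[0]-f[1])+(r[0]-r[1]); th=np.arctan2(-v[0],v[1]); print("yaw",np.degrees(th))
c=(f.mean(0)+r.mean(0))/2; R=np.array([[np.cos(th),-np.sin(th)],[np.sin(th),np.cos(th)]])
print("centre",c,"depth",(r.mean(0)-f.mean(0))[:2]@R)
P=px2w("top",crop2px([(345,145),(592,213),(553,348),(303,272)]),66)
L=(P[:,:2]-c[:2])@R; print("plate ledge frame",L,L.mean(0))
rect=cv2.minAreaRect(L.astype(np.float32));print(rect)
T=px2w("top",crop2px([(672,412),(118,283)]),75);print("tape,adapter",(T[:,:2]-c[:2])@R)
print(R@[1,0],R@[0,1])
E
```

```text
[[ 516.4  269.1   60. ]
 [ 432.9 -121.6   60. ]] [[ 672.3  232.7   78. ]
 [ 585.6 -153.9   78. ]] 399.56685720911605 396.23713484029713
yaw -12.344777635018293
centre [551.8  56.6  69. ] depth [158.1  -0.6]
plate ledge frame [[ 56.8  57. ]
 [ 48.1 -91.1]
 [-32.9 -86.3]
 [-21.   62.6]] [ 12.8 -14.4]
((12.015548706054688, -14.126884460449219), (149.4134063720703, 81.12677001953125), 86.63683319091797)
tape,adapter [[ -55.  -159.4]
 [ -51.3  162.8]]
[ 1.  -0.2] [0.2 1. ]
```

```bash
python3 -m creep '[[[0,26,-43,0,0,0,0.008],[0,26,-43,0,0,0,0.008],[0,26,-43,0,0,0,0.008],[0,26,-43,0,0,0,0.008],[0,26,-43,0,0,0,0.008],[0,26,-43,0,0,0,0.008],[0,26,-43,0,0,0,0.008],[0,26,-43,0,0,0,0.008],[0,26,-43,0,0,0,0.008],[0,26,-43,0,0,0,0.008],[0,26,-43,0,0,0,0.007],[0,26,-43,0,0,0,0.007]]]'
python3 -m creep '[[[0,0,0,-30,0,0,0],[0,0,0,-35,0,0,0],[0,0,0,-35,0,0,0],[0,0,0,-30,0,0,0],[0,0,0,0,0,0,0]]]'
```

```text
clock: 1.6
position: [494.8, 54.1, 233.3]
tcp_rot: [[-0.977, 0.213, -0.0], [0.213, 0.977, 0.0], [0.0, 0.0, -1.0]]
wrist_force: [0.3, -0.0, 0.8]
opening: 0.999
gripper_force: 0.0
clock: 2.22
position: [492.5, 55.5, 100.5]
tcp_rot: [[-0.977, 0.213, -0.006], [0.213, 0.977, -0.0], [0.006, -0.002, -1.0]]
wrist_force: [-0.0, 0.2, 0.4]
opening: 0.997
gripper_force: 0.0
```

```bash
python3 -m creep '[[[0,0,0,-12,0,0,0],[0,0,0,-12,0,0,0],[0,0,0,0,0,0,0],[0,0,0,0,0,0,0]]]'
python3 - <<'E'
from h import *
a=get_image("top")[130:255,140:300]
cv2.imwrite("pics/c1.png",cv2.resize(a,None,fx=4,fy=4,interpolation=cv2.INTER_CUBIC))
for i in range(3): get_image("top") if i else 0; print(sense()["position"],sense()["wrist_force"])
E
```

```text
clock: 2.72
position: [494.6, 55.7, 80.1]
tcp_rot: [[-0.977, 0.213, 0.001], [0.213, 0.977, 0.0], [-0.001, 0.0, -1.0]]
wrist_force: [0.3, 0.6, 0.1]
opening: 1.001
gripper_force: 0.0
[494.68979782  55.66171261  80.25155847] [0.46262422 0.35804399 0.72786254]
[494.68438576  55.64591663  80.26007377] [-0.3054866  -0.01505527 -0.28828805]
[494.6899941   55.64784483  80.23545719] [-0.06338533 -0.46201652  1.27572068]
```

View pics/c1.png

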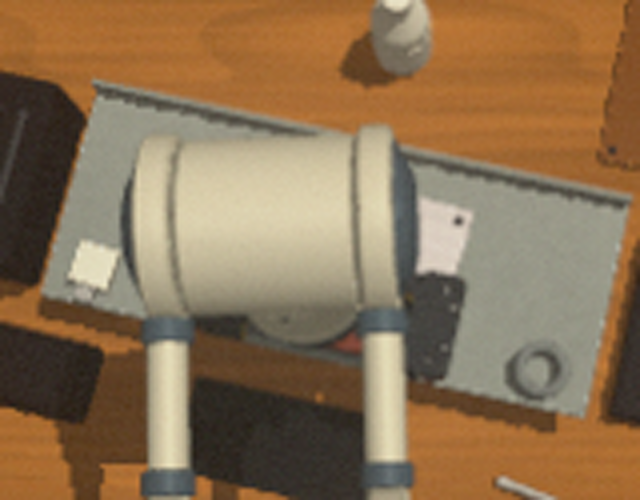

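The arm blocks the top view here. Measured positions are steady, so I'll lower the last 7 mm and push toward the rail.

```bash
python3 -m creep '[[[0,0,0,-4,0,0,0],[0,0,0,-3,0,0,0],[0,0,0,0,0,0,0],[0,4.9,-1.07,0,0,0,0],[0,4.9,-1.07,0,0,0,0],[0,3.9,-0.85,0,0,0,0],[0,3.9,-0.85,0,0,0,0],[0,3.9,-0.85,0,0,0,0],[0,3.9,-0.85,0,0,0,0],[0,2.9,-0.64,0,0,0,0],[0,2.9,-0.64,0,0,0,0],[0,0,0,0,0,0,0]]]'
```

```text
clock: 4.38
position: [525.9, 48.7, 72.6]
tcp_rot: [[-0.977, 0.213, 0.001], [0.213, 0.977, -0.0], [-0.001, 0.0, -1.0]]
wrist_force: [-0.2, 0.7, -0.2]
opening: 0.995
gripper_force: 0.0
```

```bash
python3 -m creep '[[[0,2,-0.43,0,0,0,0],[0,2,-0.43,0,0,0,0],[0,1.5,-0.32,0,0,0,0],[0,1,-0.21,0,0,0,0],[0,0,0,0,0,0,0]]]'
python3 -m creep '[[[0,1,-0.21,0,0,0,0],[0,0,0,0,0,0,0]]]'
python3 -m creep '[[[0,1,-0.21,0,0,0,0],[0,0,0,0,0,0,0]]]'
```

```text
clock: 5.0
position: [532.2, 47.4, 72.6]
tcp_rot: [[-0.977, 0.213, 0.0], [0.213, 0.977, -0.0], [-0.0, -0.0, -1.0]]
wrist_force: [0.5, 0.9, -0.1]
opening: 1.001
gripper_force: 0.2
clock: 5.25
position: [533.1, 47.2, 72.6]
tcp_rot: [[-0.977, 0.213, 0.0], [0.213, 0.977, -0.0], [-0.0, 0.0, -1.0]]
wrist_force: [-0.7, -0.1, 0.2]
opening: 1.002
gripper_force: 0.3
clock: 5.5
position: [534.1, 47.0, 72.6]
tcp_rot: [[-0.977, 0.213, -0.0], [0.213, 0.977, -0.0], [0.0, -0.0, -1.0]]
wrist_force: [-0.6, 0.9, 0.5]
opening: 1.002
gripper_force: 0.5
```

```bash
for i in 1 2; do python3 -m creep '[[[0,1,-0.21,0,0,0,0],[0,0,0,0,0,0,0]]]'|grep -E 'posi|wrist'; done
python3 - <<'E'
from h import *
a=get_image("scene")[160:240,200:410]
cv2.imwrite("pics/c2.png",cv2.resize(a,None,fx=3.8,fy=3.8,interpolation=cv2.INTER_CUBIC))
E
```

```text
position: [534.2, 47.0, 72.6]
wrist_force: [-5.2, 1.4, 2.7]
position: [534.4, 47.1, 72.6]
wrist_force: [-9.5, 2.1, 5.0]
```

View pics/c2.png

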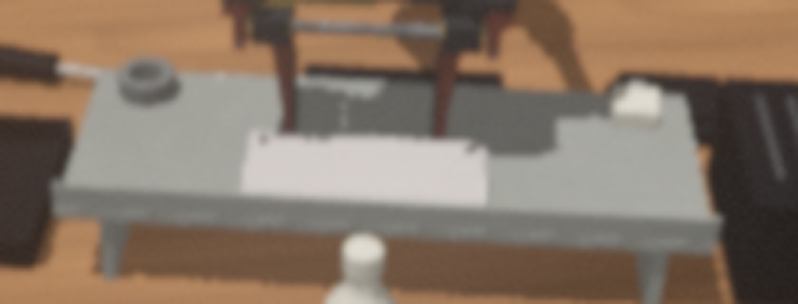

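Contact built up to about 10 N with no further motion, and the view shows the plate's far side against the rail between (243,190) and (487,203). I'll back off and rise.

```bash
python3 -m creep '[[[0,-6,1.3,0,0,0,0],[0,-6,1.3,0,0,0,0],[0,0,0,25,0,0,0],[0,0,0,25,0,0,0]]]'; python3 -c "
from rig import *
print(sense()['qpos'])"
```

```text
clock: 6.55
position: [523.8, 49.2, 123.0]
tcp_rot: [[-0.977, 0.213, 0.0], [0.213, 0.977, -0.0], [-0.0, -0.0, -1.0]]
wrist_force: [0.6, -0.9, -0.5]
opening: 1.002
gripper_force: 0.0
[ 1.66300457e+00 -5.84643507e+00  9.27386886e+01 -1.04779030e-02
  9.31045052e+01 -7.60333840e+01]
```

```bash
python3 -m creep '[[[160,9,10,0,0,0,-0.1745],[160,9,10,0,0,0,-0.1745],[160,9,10,0,0,0,-0.1745],[160,9,10,0,0,0,-0.1745],[160,9,10,0,0,0,-0.1745],[160,9,10,0,0,0,-0.1745],[160,9,10,0,0,0,-0.1745],[160,9,10,0,0,0,-0.1745],[160,9,10,0,0,0,-0.1745],[160,0,0,0,0,0,0],[160,0,0,0,0,0,0]]]'
python3 - <<'E'
from h import *
a=get_image("scene")[160:240,200:410]
cv2.imwrite("pics/c3.png",cv2.resize(a,None,fx=3.8,fy=3.8,interpolation=cv2.INTER_CUBIC))
E
```

```text
clock: 7.92
position: [604.8, 138.9, 122.6]
tcp_rot: [[0.21, 0.978, 0.0], [0.978, -0.21, -0.0], [-0.0, 0.0, -1.0]]
wrist_force: [-0.4, -0.6, -0.4]
opening: 0.373
gripper_force: 0.0
```

View pics/c3.png

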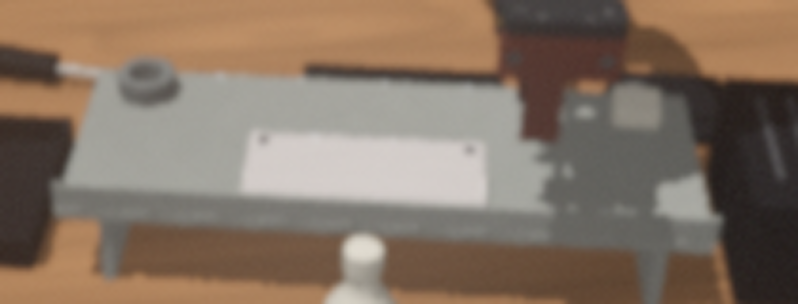

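The plate is still flush. Its front corners are at (252,130) and (486,141), the ledge's front corners at (100,72) and (690,93).

```bash
cat >> h.py <<'E'
def led(n,uv,z):
    th=np.radians(-12.345);R=np.array([[np.cos(th),-np.sin(th)],[np.sin(th),np.cos(th)]])
    return (px2w(n,uv,z)[:,:2]-[551.8,56.6])@R
def c38(c): return (np.array(c,float)+.5)/3.8-.5+[200,160]
E
python3 - <<'E'
from h import *
np.set_printoptions(precision=1,suppress=True)
print(led("scene",c38([(252,130),(486,141)]),66)); print(led("scene",c38([(100,72),(690,93)]),60)); print(led("scene",c38([(55,183),(720,217)]),78))
th=np.radians(-12.345);print((sense()["position"][:2]-np.array([551.8,56.6]))@np.array([[np.cos(th),-np.sin(th)],[np.sin(th),np.cos(th)]]))
E
```

```text
[[ -5.5 -86.1]
 [ -5.3  64.7]]
[[ -75.5 -199.4]
 [ -81.1  204.4]]
[[  77.3 -198.7]
 [  78.3  199.6]]
[34.2 91.6]
```

```bash
python3 -m creep '[[[160,0,0,-20,0,0,0],[160,0,0,-20,0,0,0],[160,0,0,-10,0,0,0],[160,0,0,0,0,0,0],[160,-1.02,-4.89,0,0,0,0],[160,-1.02,-4.89,0,0,0,0],[160,-1.02,-4.89,0,0,0,0],[160,-1.02,-4.89,0,0,0,0],[160,-1.02,-4.89,0,0,0,0],[160,-1.02,-4.89,0,0,0,0],[160,-1.02,-4.89,0,0,0,0],[160,-1.02,-4.89,0,0,0,0]]]'
python3 -m creep '[[[160,-1.02,-4.89,0,0,0,0],[160,-1.02,-4.89,0,0,0,0],[160,-1.02,-4.89,0,0,0,0],[160,-1.02,-4.89,0,0,0,0],[160,-1.02,-4.89,0,0,0,0],[160,-1.02,-4.89,0,0,0,0],[160,-1.02,-4.89,0,0,0,0],[160,-1.02,-4.89,0,0,0,0],[160,-1.02,-4.89,0,0,0,0],[160,-1.02,-4.89,0,0,0,0],[160,0,0,0,0,0,0]]]'
python3 - <<'E'
from h import *
a=get_image("scene")[160:240,200:410]
cv2.imwrite("pics/c4.png",cv2.resize(a,None,fx=3.8,fy=3.8,interpolation=cv2.INTER_CUBIC))
E
```

```text
clock: 9.48
position: [596.8, 99.8, 72.6]
tcp_rot: [[0.213, 0.977, 0.0], [0.977, -0.213, 0.0], [0.0, 0.0, -1.0]]
wrist_force: [-1.3, 1.0, -1.2]
opening: 0.371
gripper_force: 0.4
clock: 10.85
position: [586.8, 50.5, 72.7]
tcp_rot: [[0.213, 0.977, 0.0], [0.977, -0.213, -0.001], [-0.001, 0.001, -1.0]]
wrist_force: [0.1, 0.7, -0.4]
opening: 0.373
gripper_force: 0.5
```

View pics/c4.png

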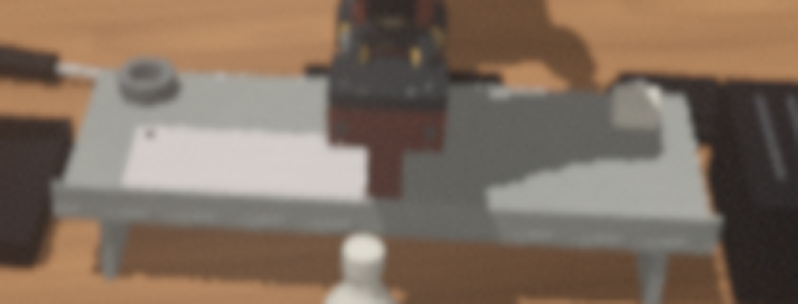

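The plate has followed the rail squarely, with its trailing end at (367,200). About 91 mm remain.

```bash
python3 -m creep '[[[160,-1.02,-4.89,0,0,0,0],[160,-1.02,-4.89,0,0,0,0],[160,-1.02,-4.89,0,0,0,0],[160,-1.02,-4.89,0,0,0,0],[160,-1.02,-4.89,0,0,0,0],[160,-1.02,-4.89,0,0,0,0],[160,-1.02,-4.89,0,0,0,0],[160,-1.02,-4.89,0,0,0,0],[160,-1.02,-4.89,0,0,0,0],[160,0,0,0,0,0,0]]]'
python3 -m creep '[[[160,-1.02,-4.89,0,0,0,0],[160,-1.02,-4.89,0,0,0,0],[160,-1.02,-4.89,0,0,0,0],[160,-1.02,-4.89,0,0,0,0],[160,-1.02,-4.89,0,0,0,0],[160,-1.02,-4.89,0,0,0,0],[160,-1.02,-4.89,0,0,0,0],[160,-0.8,-4,0,0,0,0],[160,-0.6,-3,0,0,0,0],[160,-0.4,-2,0,0,0,0],[160,0,0,0,0,0,0]]]'
python3 -m creep '[[[160,2.1,9.8,0,0,0,0],[160,2.1,9.8,0,0,0,0],[160,0,0,30,0,0,0],[160,5,25,40,0,0,0],[160,5,25,40,0,0,0],[160,-30,50,0,0,0,0],[160,-30,50,0,0,0,0],[160,-30,50,0,0,0,0],[160,-30,50,0,0,0,0],[160,-30,50,0,0,0,0],[160,0,0,0,0,0,0]]]'
python3 - <<'E'
from h import *
a=get_image("scene")[160:240,200:410]
a=cv2.resize(a,None,fx=3.8,fy=3.8,interpolation=cv2.INTER_CUBIC)
b=get_image("top")[140:245,200:360];b=cv2.resize(b,None,fx=2.6,fy=2.6,interpolation=cv2.INTER_CUBIC)
o=np.zeros((a.shape[0]+b.shape[0],a.shape[1],3),np.uint8);o[:a.shape[0]]=a;o[a.shape[0]:,:b.shape[1]]=b
print(a.shape,b.shape);cv2.imwrite("pics/c5.png",o)
E
```

```text
clock: 12.15
position: [577.5, 6.5, 72.6]
tcp_rot: [[0.213, 0.977, 0.0], [0.977, -0.213, -0.001], [-0.001, 0.0, -1.0]]
wrist_force: [0.9, 0.9, 0.5]
opening: 0.373
gripper_force: 0.1
clock: 13.52
position: [568.3, -36.0, 72.6]
tcp_rot: [[0.213, 0.977, -0.001], [0.977, -0.213, 0.001], [0.0, -0.001, -1.0]]
wrist_force: [-3.0, 3.9, 0.7]
opening: 0.373
gripper_force: 1.8
clock: 14.9
position: [430.8, 286.9, 182.9]
tcp_rot: [[0.207, 0.978, 0.001], [0.978, -0.207, 0.001], [0.001, 0.0, -1.0]]
wrist_force: [1.1, -0.5, -0.1]
opening: 0.371
gripper_force: 0.0
(304, 798, 3) (273, 416, 3)
```

View pics/c5.png

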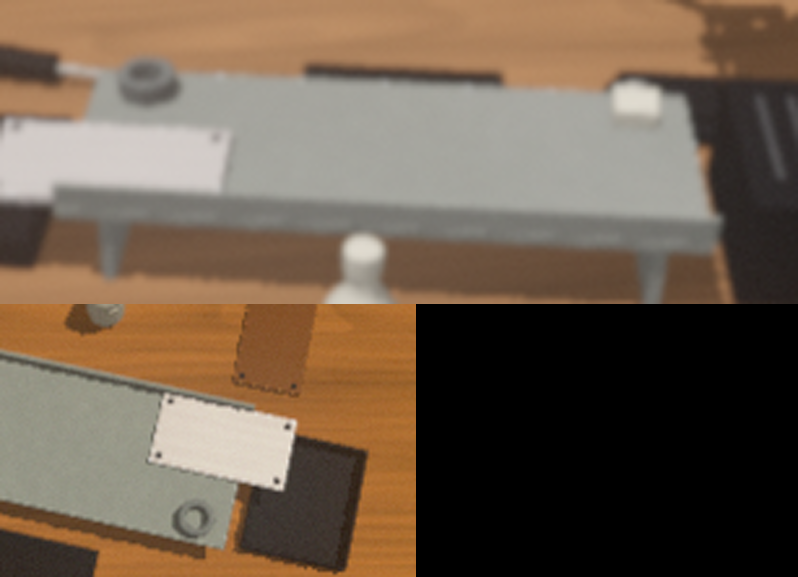

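The plate sticks out over the tray side and looks flush. In the lower view its corners are at (162,393), (298,420), (283,490) and (148,462). I'll check the numbers.

```bash
python3 - <<'E'
from h import *
np.set_printoptions(precision=1,suppress=True)
# sub-pixel outline of the bright plate
g=get_image("top").astype(int)[140:245,200:360]
m=((g.min(2)>165)).astype(np.uint8)
n,l,s,_=cv2.connectedComponentsWithStats(m);k=1+s[1:,4].argmax()
c=max(cv2.findContours((l==k).astype(np.uint8),0,2)[0],key=cv2.contourArea).reshape(-1,2)+[200.,140]
print(cv2.minAreaRect(led("top",c,66).astype(np.float32)))
q=(np.array([(162,89),(298,116),(283,186),(148,158)])+.5)/2.6-.5+[200,140]
print(led("top",q,66))
q=(np.array([(228,245)])+.5)/2.6-.5+[200,140]
print("front right ledge corner",led("top",q,60))
print("scene near-end corners",led("scene",c38([(230,130),(221,192)]),66))
E
```

```text
((35.40369415283203, -173.07821655273438), (77.5872573852539, 149.47174072265625), 0.7834150195121765)
[[  74.4  -97.1]
 [  76.9 -250.1]
 [  -3.1 -248.7]
 [  -4.5  -98.7]]
front right ledge corner [[ -78.1 -203.5]]
scene near-end corners [[  -4.4 -100.3]
 [  62.2  -98.5]]
```

The overhang is about 49 mm. The rear corner may stand 1–2 mm off the rail (yaw about 0.8°), so I'll press the front side square again. The open fingers will straddle the tape, at ledge y ≈ -118 and -218.

```bash
python3 -m creep '[[[0,4.6,-38.6,0,0,0,0.157],[0,4.6,-38.6,0,0,0,0.157],[0,4.6,-38.6,0,0,0,0.157],[0,4.6,-38.6,0,0,0,0.157],[0,4.6,-38.6,0,0,0,0.157],[0,4.6,-38.6,0,0,0,0.157],[0,4.6,-38.6,0,0,0,0.157],[0,4.6,-38.6,0,0,0,0.157],[0,4.6,-38.6,0,0,0,0.157],[0,4.6,-38.6,0,0,0,0.157],[0,0,0,0,0,0,0],[0,0,0,0,0,0,0]]]'
```

```text
clock: 16.55
position: [478.6, -103.2, 182.6]
tcp_rot: [[-0.976, 0.218, -0.0], [0.218, 0.976, 0.0], [0.0, 0.0, -1.0]]
wrist_force: [-0.7, 0.8, -0.8]
opening: 0.999
gripper_force: 0.0
```

```bash
python3 -m creep '[[[0,-2,4.3,-30,0,0,0.005],[0,0,0,-30,0,0,0],[0,0,0,-20,0,0,0],[0,0,0,0,0,0,0]]]'
python3 -m creep '[[[0,0,0,-15,0,0,0],[0,0,0,-10,0,0,0],[0,0,0,-5,0,0,0],[0,0,0,0,0,0,0],[0,3.9,-0.85,0,0,0,0],[0,3.9,-0.85,0,0,0,0],[0,3.9,-0.85,0,0,0,0],[0,3.9,-0.85,0,0,0,0],[0,2.9,-0.64,0,0,0,0],[0,2,-0.43,0,0,0,0],[0,0,0,0,0,0,0]]]'
```

```text
clock: 17.05
position: [475.9, -97.5, 101.1]
tcp_rot: [[-0.978, 0.209, -0.003], [0.209, 0.978, 0.001], [0.003, 0.0, -1.0]]
wrist_force: [0.5, 0.1, 1.0]
opening: 1.001
gripper_force: 0.0
clock: 18.42
position: [497.3, -102.7, 72.6]
tcp_rot: [[-0.978, 0.209, -0.0], [0.209, 0.978, 0.0], [0.0, 0.0, -1.0]]
wrist_force: [-0.4, -0.1, -0.2]
opening: 1.004
gripper_force: 0.0
```

```bash
python3 -m creep '[[[0,1.5,-0.32,0,0,0,-0.004],[0,1.5,-0.32,0,0,0,0],[0,0,0,0,0,0,0]]]'|grep -E 'posi|rot|wrist'
for i in 1 2 ; do python3 -m creep '[[[0,0.8,-0.17,0,0,0,0],[0,0,0,0,0,0,0]]]'|grep -E 'posi|wrist'; done
```

```text
position: [500.3, -103.3, 72.6]
tcp_rot: [[-0.977, 0.213, 0.0], [0.213, 0.977, 0.0], [-0.0, 0.0, -1.0]]
wrist_force: [-0.3, 0.4, 0.4]
position: [500.7, -103.4, 72.6]
wrist_force: [-3.7, 1.2, 1.0]
position: [500.9, -103.5, 72.4]
wrist_force: [-5.6, 1.7, 2.9]
```

Firm contact again, as before. One more small press, then retreat and check.

```bash
python3 -m creep '[[[0,0.8,-0.17,0,0,0,0],[0,0,0,0,0,0,0]]]'|grep -E 'posi|wrist'
python3 -m creep '[[[0,-3,0.64,0,0,0,0],[0,-6,1.3,0,0,0,0],[0,-6,1.3,0,0,0,0],[0,0,0,25,0,0,0],[0,0,0,40,0,0,0],[0,0,0,40,0,0,0],[0,-10,50,0,0,0,0],[0,-10,50,0,0,0,0],[0,-10,50,0,0,0,0],[0,-10,50,0,0,0,0],[0,-5,50,0,0,0,0],[0,0,50,0,0,0,0]]]'|grep -E 'clock|posi|wrist'
python3 -m creep '[[[0,-5,50,0,0,0,0],[0,-5,50,0,0,0,0],[0,0,0,0,0,0,0]]]'|grep -E 'posi'
python3 - <<'E'
from h import *
g=get_image("top");a=g[140:260,150:360]
cv2.imwrite("pics/c6.png",cv2.resize(a,None,fx=3.8,fy=3.8,interpolation=cv2.INTER_CUBIC))
g=g.astype(int)[140:245,200:360]
n,l,s,_=cv2.connectedComponentsWithStats((g.min(2)>165).astype(np.uint8));k=1+s[1:,4].argmax()
c=max(cv2.findContours((l==k).astype(np.uint8),0,2)[0],key=cv2.contourArea).reshape(-1,2)+[200.,140]
print(cv2.minAreaRect(led("top",c,66).astype(np.float32)))
E
```

```text
position: [501.0, -103.5, 72.4]
wrist_force: [-9.7, 1.7, 4.0]
clock: 21.05
position: [442.1, 201.0, 178.0]
wrist_force: [0.2, -0.1, 0.3]
position: [431.5, 302.0, 177.2]
((35.506805419921875, -173.07655334472656), (77.74948120117188, 149.11410522460938), 0.48960646986961365)
```

View pics/c6.png

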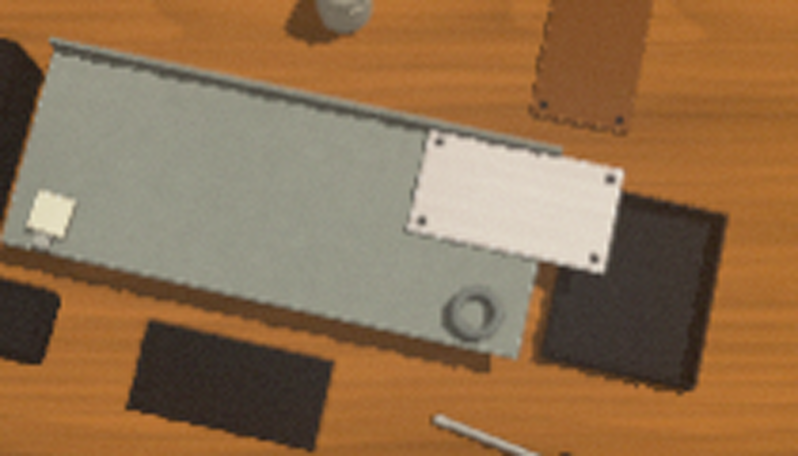

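The picture shows the plate flush along the rail from (430,130) to about (560,150), sticking out past the tray-side end to (622,170). The tape and adapter haven't moved, so I'm handing in.

```bash
python3 -c "
from rig import *
print(sign_off())"
```

```text
the job is handed in; nothing more can be done
None
```

I pushed the aluminium plate along the ledge until it stuck out about 49 mm (a third of its length) over the tray-side end. It lies flat and, as near as the camera shows, flush against the rail; the adapter, tape and phone look unmoved, and I handed in at about 21 s.

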